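# Check the dots under two oil tins and pull the expired one

## Task

The two blue oil tins look alike, but each has a coloured dot under its base. First lay both tins down on their sides on the worktop, clear of the tray, so that the dots can be read; then lay the one with the red dot (expired) flat in the grey tray, and leave the one with the green dot lying on the worktop outside the tray.

Things in the scene. Friction and masses are not known exactly. Their poses are not given: they have to be found in the camera images.
- tin_red: Expired tin: blue, rectangular, label with orange band, upright at the start, red dot 29 mm wide under its base. Body 36 (x) x 50 (y) x 100 (z) mm, 0.2 kg; on top a black cap, 24 mm wide, 14 mm high. Origin at the body's centre, 50 mm above the base; z points from base to cap. Pushed along its x near the top it tips and falls on a broad face, base to the pusher; then 36 mm high.
- tin_green: The good tin: the same as tin_red in looks, size, origin, axes and weight, but the dot under its base is green. Either tin, once lying, can be gripped from above across its 50 mm (y). Behind the work a tall cupboard (front 0.62 m ahead of the robot, its knob nearer) leaves the wrist little room: draw back before swinging sideways.
- tray: Low grey plastic tray on four rubber feet, fixed to the worktop, open on top. Outside 130 (x, 140 with its two lips) x 190 (y) mm, rim 40 mm above the worktop, inner floor 16 mm above it, walls 4 mm thick; origin on the worktop under its centre, z up, y along its length. A black lead on the worktop runs under it.

How it is judged:
On the way:
1. both tins lie on their sides on the worktop, outside the tray, at rest (angle between tin_red's own z axis and vertical between 1.4 and 1.75 rad and angle between tin_green's own z axis and vertical between 1.4 and 1.75 rad and height (world z) of tin_red between 0 and 0.035 m and height (world z) of tin_green between 0 and 0.035 m and horizontal distance between each of tin_red, tin_green and tray above 0.09 m and linear speed of each of tin_red, tin_green below 0.03 m/s), for 0.2 s.
At the end, for the whole second after the job is handed in: The red-dot tin lies flat (within 10 degrees) on the tray's floor, its middle within 50 mm of the tray's middle each way along the tray's sides; the green-dot tin lies on its side (within 10 degrees) on the worktop, its middle more than 90 mm from the tray's middle; both are at rest (x of tin_red in the frame of tray between -0.05 and 0.05 m and y of tin_red in the frame of tray between -0.05 and 0.05 m and z of tin_red in the frame of tray below 0.048 m and angle between tin_red's own z axis and vertical between 1.4 and 1.75 rad and linear speed of each of tin_red, tin_green below 0.02 m/s and angle between tin_green's own z axis and vertical between 1.4 and 1.75 rad and height (world z) of tin_green between 0 and 0.035 m and horizontal distance between tin_green and tray above 0.09 m); the robot touches nothing.
It also fails if it takes over 53 s, if anything falls off the work surface, if the arm or the gripper's body presses on something with over 40 N, if the wrist force passes 120 N, or if a joint passes its speed limit or range.

## Robot

A 7-joint arm with a two-finger parallel gripper is mounted at the origin on a cart in front of the work surface, level with it; the furniture and walls round the work are solid. World frame = base frame: x ahead of the robot, y to its left, z up, the work surface at z = 0. Lengths are in m, angles in rad, forces in N, time in s.
With the tool pointing down it reaches from about 0.4 to 0.9 m from the base axis. Payload 5.6 kg.
Tool frame: the origin (TCP) lies between the finger pads; the fingertips stand 14 mm ahead of it and the grasp point (between the pads) lies 5 mm behind it; z points along the fingers, y is the line along which they close (so a half turn about z gives the same grasp; the last joint's range is limited). The gripper opens to 92 mm and grips with 3 to 60 N. Pads are 20 mm wide; open, the fingers measure 128 mm over their backs; the gripper's body (75 mm by 189 mm) begins 69 mm behind the grasp point.
Start: joints at [1.289, 0.468, -0.012, 1.603, 0.006, 1.071, -0.056], TCP at [0.154, -0.632, 0.229] pointing down, gripper open.
Joint ranges: [-2.53, 2.53], [-0.31, 2.02], [-1.57, 1.55], [0.28, 2.44], [-1.29, 4.43], [0.15, 1.84], [-2.92, 2.92]. Speed limits (rad/s): [2.57, 2.57, 3.14, 3.14, 3.14, 3.14, 3.14].

## Interface

Orientations are given as a unit quaternion [x, y, z, w].
In Python, from cell import bot gives the robot as it stands.
- The arm moves only by the tool move_arm, never from a script. Its argument "motion" is a list that holds one entry, the list of rows, each a list of 7 numbers: the shift along the tool's x, y, z in m, then the turn, a rotation vector about the tool's x, y, z in rad, then the finger opening in m, from 0 to 0.0919. A call has 1 to 8 rows; each row shifts and turns the commanded pose from where the row before left it, along the tool's axes as they then stand; what a row does not reach is not made up. A row lasts 1/12 s, in which the tool goes at most 41.7 mm and 7.16 degrees, less where a joint would pass 70% of its speed; a pose out of reach is approached as far as the arm can. A call with a gripper value outside its range is refused whole. The fingers move at their own pace and stop on an object; the grip force is fixed at half the most. Time passes only in rows, so rows that do not move let the fingers close. It gives the time, the measured TCP pose, the force, the opening and the grip force at its end, in the units of the state.
- bot.get_state(): the state, without advancing time (a new reading comes with each control period).
- bot.capture(name): name is "scene" or "top" or "wrist"; returns (picture, depth): 420x560x3 uint8, red, green, blue; 420x560 float32, m along the optical axis (not along the pixel's ray), 0 where there is no reading.
- bot.get_calibration(name): a dict with "camera_matrix" (3x3 intrinsics, pixels), "rvec" (rotation vector, rad) and "tvec" (3), from world to camera coordinates, as OpenCV has them; the wrist camera has in their place "T_tool_cam" (4x4, takes a point from camera to tool coordinates, whose origin is the TCP and whose axes are the flange's). Camera axes: x right, y down, z forward; pixel columns grow to the right and rows downward; lengths in m; the calibration is good to about 2 mm. The wrist camera is an equidistant fisheye: a pixel r from the principal point sees the ray r / f radians off the axis. A picture is of the moment at which its call begins: read the wrist's pose just before it. get_calibration takes no time and is no camera call.
- bot.hand_in(): hands the job in; it is judged then, once.
The state is a dict: "clock": time; "joint_positions": joint angles; "dq": joint speeds; "joint_efforts": joint torques, N m; "eef_pos": TCP position; "eef_rot": TCP orientation; "ft_force": force on the tool from outside, world axes, zero at the start; "wrist_torque": the same for the moment, N m; "width": finger opening in m; "finger_force": force on a finger pad.
Only numpy, scipy, OpenCV 4.12 (cv2) and the standard library are available. Lean on these libraries where they do the work, as an engineer would, in place of code of your own. Each camera call takes 0.05 s, during which the arm holds its last target. There are 200 camera calls.

## Working session

There is one attempt and no reset: what is moved stays moved. The work goes in short steps, Python scripts to look and compute and a tool call to move; the robot and the scene stay as the last step left them, time stands still between calls to the robot, and variables do not carry over. Pictures are saved under pics/ and viewed, at most 10 in all, crops included, and the job is handed in when it is done.

Besides the shell and the picture viewer there is one more tool, called as name(argument=value, ...), one argument or row to a line, values as JSON. move_arm: Moves the arm, as the interface text tells. Its arguments: {"type":"object","properties":{"motion":{"type":"array","items":{"type":"array","items":{"type":"array","items":{"type":"number"}}}}},"required":["motion"]}

```bash
ls; mkdir -p pics; python3 - <<'E'
from cell import bot
import cv2,numpy as np
s=bot.get_state();print(s)
for n in("scene","top"):
    p,d=bot.capture(n);cv2.imwrite(f"pics/{n}0.png",p[:,:,::-1]);np.save(f"pics/{n}0.npy",d)
    print(bot.get_calibration(n))
print(bot.get_calibration("wrist"))
E
```

```text
pics
{'clock': 0.0, 'joint_positions': array([ 1.28898726,  0.46836884, -0.01161155,  1.60360332,  0.00600446,
        1.0714181 , -0.05629812]), 'dq': array([-0.00059559,  0.00016212,  0.00185559, -0.00106008, -0.0012791 ,
        0.00122929,  0.00091884]), 'joint_efforts': array([ 2.55890473e-04, -5.20576072e+01, -1.25206381e-02, -2.43754363e+01,
       -5.66062646e-02,  1.72644085e-02,  1.48707022e-04]), 'eef_pos': array([ 0.15356032, -0.6310278 ,  0.22765416]), 'eef_rot': array([ 9.92882472e-01,  1.19095007e-01, -1.66066513e-04, -8.65766249e-04]), 'ft_force': array([ 0.79679555, -0.35363529,  0.52342149]), 'wrist_torque': array([-0.00414031, -0.03830846,  0.03075265]), 'finger_force': 0.0, 'width': 0.09196750446324271}
{'camera_matrix': array([[486.29538968,   0.        , 273.20431303],
       [  0.        , 486.29538968, 213.14453646],
       [  0.        ,   0.        ,   1.        ]]), 'rvec': array([ 0.8984888 , -2.58316079,  0.96561919]), 'tvec': array([0.45449783, 0.17043219, 0.94325754])}
{'camera_matrix': array([[424.54967946,   0.        , 277.82874978],
       [  0.        , 424.54967946, 210.14225817],
       [  0.        ,   0.        ,   1.        ]]), 'rvec': array([ 2.12634066, -2.18776987,  0.14482529]), 'tvec': array([0.15666638, 0.47006547, 0.85325569])}
{'camera_matrix': array([[325.1922621 ,   0.        , 280.19392761],
       [  0.        , 325.1922621 , 205.78720817],
       [  0.        ,   0.        ,   1.        ]]), 'T_tool_cam': array([[ 1.53023290e-04, -9.56775480e-01, -2.90827538e-01,
         8.25691135e-02],
       [ 9.99999858e-01,  2.94717299e-04, -4.43407176e-04,
        -2.80836791e-04],
       [ 5.09953021e-04, -2.90827428e-01,  9.56775390e-01,
        -1.56948822e-01],
       [ 0.00000000e+00,  0.00000000e+00,  0.00000000e+00,
         1.00000000e+00]])}
```

View pics/scene0.png

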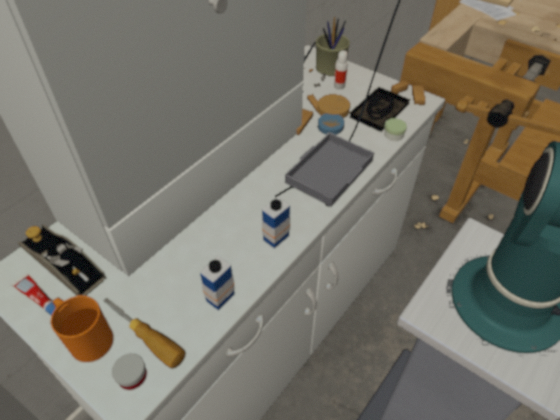

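View pics/top0.png

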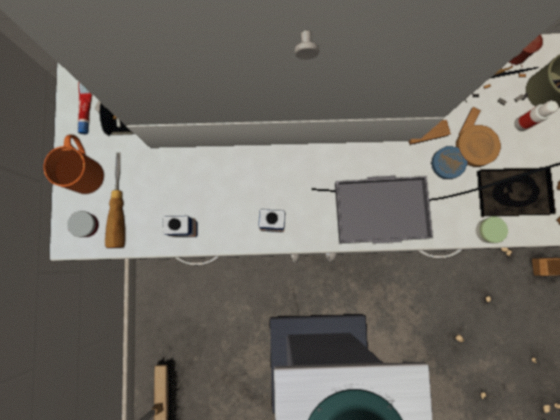

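The scene view shows two upright tins at about (276,222) and (217,284), with the tray at (330,168). In the top view the caps are at (177,225) and (272,219), the tray spans about (335–432, 177–243), and the cupboard and its knob (306,45) lie beyond.

```bash
cat > h.py <<'E'
import cv2,numpy as np
from cell import bot
from scipy.spatial.transform import Rotation as R
def cloud(name,d):
    c=bot.get_calibration(name);K=c["camera_matrix"];M=cv2.Rodrigues(c["rvec"])[0]
    v,u=np.mgrid[:d.shape[0],:d.shape[1]]
    P=np.stack([(u-K[0,2])/K[0,0]*d,(v-K[1,2])/K[1,1]*d,d],-1)
    W=(P-c["tvec"])@M; W[d==0]=np.nan
    return W
def rect(P):
    (c,s,a)=cv2.minAreaRect((P[:,:2]*1000).astype(np.float32));return np.round(c,1),np.round(s,1),round(a,1),len(P)
E
python3 - <<'E'
from h import *
np.set_printoptions(suppress=True,precision=4)
W=cloud("top",np.load("pics/top0.npy"))
c=bot.get_calibration("top");print("cam",-cv2.Rodrigues(c["rvec"])[0].T@c["tvec"])
for n,(x0,x1,y0,y1) in dict(A=(150,205,200,250),B=(245,300,195,245)).items():
    P=W[y0:y1,x0:x1].reshape(-1,3)
    for lo,hi in((.09,.105),(.107,.13),(.02,.13)):
        Q=P[(P[:,2]>lo)&(P[:,2]<hi)];print(n,lo,rect(Q),Q.mean(0))
P=W[165:255,322:445].reshape(-1,3)
Q=P[(P[:,2]>.033)&(P[:,2]<.05)];print("rim",rect(Q),Q.mean(0))
Q=P[(P[:,2]>.01)&(P[:,2]<.022)];print("floor",rect(Q))
for p in((306,45),(306,60),(280,20),(230,130),(230,150),(230,250),(105,215),(220,200),(170,160)):print(p,W[p[1],p[0]])
W=cloud("scene",np.load("pics/scene0.npy"))
for n,(x0,x1,y0,y1) in dict(A=(195,240,255,312),B=(255,297,195,250)).items():
    P=W[y0:y1,x0:x1].reshape(-1,3)
    for lo,hi in((.09,.103),(.015,.13)):
        Q=P[(P[:,2]>lo)&(P[:,2]<hi)];print(n,lo,rect(Q),Q.mean(0))
for p in((220,4),(250,100),(130,270)):print(p,W[p[1],p[0]])
E
```

```text
cam [0.361  0.1495 0.906 ]
A 0.09 (array([442.7, 339.5]), array([48.2, 35. ]), 88.6, 361) [0.4416 0.3376 0.1002]
A 0.107 (array([442.9, 340.1]), array([21.9, 23.1]), 20.5, 129) [0.4428 0.3398 0.1131]
A 0.02 (array([442.5, 339.1]), array([36.8, 49. ]), 0.2, 679) [0.4402 0.3345 0.0913]
B 0.09 (array([449.4, 156.7]), array([49.9, 36. ]), 84.7, 356) [0.4481 0.1565 0.1001]
B 0.107 (array([449. , 156.6]), array([22.5, 22.4]), 31.6, 125) [0.4489 0.1565 0.113 ]
B 0.02 (array([448.9, 156.5]), array([50.4, 37.1]), 84.7, 561) [0.4459 0.1567 0.0972]
rim (array([469.6, -74.7]), array([140.3, 190.5]), 1.6, 832) [ 0.4693 -0.0782  0.0384]
floor (array([472.8, -94. ]), array([150.4, 266.6]), 8.8, 5083)
(306, 45) [0.5997 0.1102 0.4671]
(306, 60) [0.6221 0.1039 0.3881]
(280, 20) [0.6222 0.1382 0.4795]
(230, 130) [0.621  0.2313 0.1163]
(230, 150) [ 0.6144  0.2441 -0.0014]
(230, 250) [ 0.3958  0.2472 -0.0016]
(105, 215) [ 0.4787  0.5156 -0.004 ]
(220, 200) [ 0.5039  0.2671 -0.0003]
(170, 160) [ 0.5956  0.3755 -0.0013]
A 0.09 (array([440.9, 341. ]), array([49.8, 36.4]), 87.1, 342) [0.4363 0.3459 0.0992]
A 0.015 (array([441.1, 341. ]), array([51.7, 37.8]), 87.9, 1231) [0.4335 0.3474 0.0753]
B 0.09 (array([447. , 157.8]), array([50.3, 36.2]), 85.1, 285) [0.4434 0.1634 0.0991]
B 0.015 (array([465.4, 120.4]), array([ 55.6, 142.2]), 25.2, 1074) [0.4416 0.1652 0.0723]
(220, 4) [0.5968 0.1125 0.4559]
(250, 100) [0.6222 0.0246 0.2075]
(130, 270) [0.6219 0.4115 0.0166]
```

move_arm(
  motion=[
    [[0,-0.035,0,0,0,0,0.02],[0,-0.035,0,0,0,0,0],[0,-0.035,0,0,0,0,0],[0,-0.035,0,0,0,0,0],[0,-0.035,0,0,0,0,0],[0,-0.035,0,0,0,0,0],[0.02,0,0,0,0,-0.05,0],[0.035,0,0,0,0,-0.08,0]],
  ],
)

```text
clock: 0.77
eef_pos: [0.1541, -0.4122, 0.2288]
eef_rot: [0.983, 0.181, -0.001, 0.0]
ft_force: [0.9, -0.5, 0.2]
width: 0.0409
finger_force: 0.0
```

move_arm(
  motion=[
    [[0.035,0,0,0,0,-0.08,0],[0.035,0,0,0,0,-0.08,0],[0.035,0,0,0,0,-0.08,0],[0.035,0,0,0,0,-0.08,0],[0.035,0,0,0,0,-0.08,0],[0.035,0,0,0,0,-0.08,0],[0.035,0,0,0,0,-0.08,0],[0.035,0,0,0,0,-0.08,0]],
  ],
)

```text
clock: 1.43
eef_pos: [0.3778, -0.2452, 0.2285]
eef_rot: [0.874, 0.485, 0.0, 0.0]
ft_force: [0.7, -0.8, 0.3]
width: 0.0004
finger_force: 0.0
```

move_arm(
  motion=[
    [[0.035,0,0,0,0,-0.08,0],[0.035,0,0,0,0,-0.08,0],[0.035,0,0,0,0,-0.08,0],[0.035,0,0,0,0,-0.08,0],[0.035,0,0,0,0,-0.08,0],[0.035,0,0,0,0,-0.08,0],[0.035,-0.01,0,0,0,-0.08,0],[0.035,-0.01,0,0,0,-0.08,0]],
  ],
)

```text
clock: 2.1
eef_pos: [0.4334, 0.0209, 0.2285]
eef_rot: [0.677, 0.736, 0.0, -0.0]
ft_force: [-0.4, 1.0, 0.4]
width: 0.0004
finger_force: 0.0
```

move_arm(
  motion=[
    [[0.035,0,0,0,0,-0.1,0],[0.01,0,0,0,0,-0.11,0],[0,0,0,0,0,-0.11,0],[0,0,0,0,0,-0.11,0],[0,0,0,0,0,-0.11,0],[0,0,0,0,0,-0.11,0],[0,0,0,0,0,-0.11,0],[0,0,0,0,0,-0.11,0]],
  ],
)

```text
clock: 2.77
eef_pos: [0.4286, 0.0637, 0.2285]
eef_rot: [0.304, 0.953, 0.0, -0.0]
ft_force: [-0.3, -0.4, 0.2]
width: 0.0005
finger_force: 0.0
```

move_arm(
  motion=[
    [[0,0.01,0,0,0,-0.11,0],[0,0.015,0,0,0,-0.11,0],[0.005,0.02,0,0,0,-0.11,0],[0.01,0.02,0,0,0,-0.11,0],[0.01,0.02,0,0,0,-0.08,0],[0,0,0,0,0,0,0],[0,0,0,0,0,0,0]],
  ],
)

```text
clock: 3.35
eef_pos: [0.4347, 0.1496, 0.2284]
eef_rot: [0.05, 0.999, 0.0, -0.0]
ft_force: [-0.0, 0.2, 0.2]
width: 0.0002
finger_force: 0.0
```

move_arm(
  motion=[
    [[0.023,0.004,0,0,0,0,0],[0.023,0.004,0,0,0,0,0],[0,0,0.028,0,0,0,0],[0,0,0.03,0,0,0,0],[0,0,0.03,0,0,0,0],[0,0,0.03,0,0,0,0],[0,0,0.025,0,0,0,0],[0,0,0,0,0,0,0]],
  ],
)

```text
clock: 4.02
eef_pos: [0.3877, 0.1589, 0.082]
eef_rot: [0.052, 0.999, -0.002, -0.004]
ft_force: [-0.9, -0.4, 0.1]
width: 0.0005
finger_force: 0.0
```

move_arm(
  motion=[
    [[-0.012,0,0,0,0,0,0],[-0.01,0,0,0,0,0,0],[-0.008,0,0,0,0,0,0],[-0.008,0,0,0,0,0,0],[-0.008,0,0,0,0,0,0],[-0.008,0,0,0,0,0,0],[-0.008,0,0,0,0,0,0],[-0.008,0,0,0,0,0,0]],
  ],
)

```text
clock: 4.68
eef_pos: [0.4607, 0.1538, 0.0857]
eef_rot: [0.052, 0.999, -0.0, 0.0]
ft_force: [-0.0, 0.2, -0.4]
width: 0.0004
finger_force: 0.0
```

move_arm(
  motion=[
    [[-0.008,0,0,0,0,0,0],[-0.004,0,0,0,0,0,0],[0,0,0,0,0,0,0],[0,0,0,0,0,0,0],[0,0,0,0,0,0,0]],
  ],
)

```text
clock: 5.1
eef_pos: [0.4711, 0.153, 0.0854]
eef_rot: [0.051, 0.999, -0.0, -0.0]
ft_force: [0.4, 0.5, -0.5]
width: 0.0005
finger_force: 0.0
```

```bash
python3 - <<'E'
from h import *
p,d=bot.capture("scene");cv2.imwrite("pics/s1.png",cv2.resize(p[150:340,150:400,::-1],None,fx=3,fy=3))
E
```

```text
(no output)
```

View pics/s1.png

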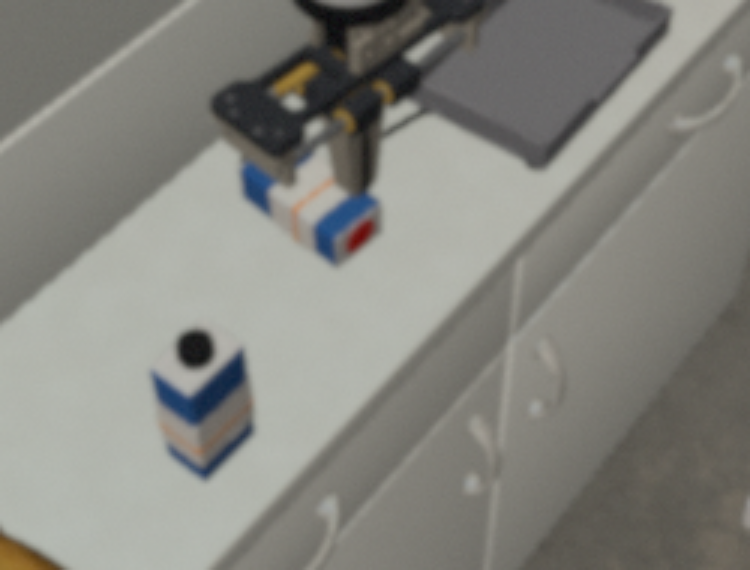

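The tipped tin (B) shows the red dot at about (358,237) in this crop; the other tin still stands at (203,400). Next I tip that one.

move_arm(
  motion=[
    [[0.03,0,0,0,0,0,0],[0.03,0,0,0,0,0,0],[0.027,0,0,0,0,-0.07,0],[0.001,0.036,0,0,0,0,0],[0.001,0.036,0,0,0,0,0],[0.001,0.036,0,0,0,0,0],[0.001,0.036,0,0,0,0,0],[0.001,0.034,0,0,0,0,0]],
  ],
)

```text
clock: 5.82
eef_pos: [0.3854, 0.3417, 0.0857]
eef_rot: [0.016, 1.0, -0.0, 0.0]
ft_force: [0.9, -0.1, -0.4]
width: 0.0004
finger_force: 0.0
```

move_arm(
  motion=[
    [[0,0,0,0,0,0,0],[-0.01,0,0,0,0,0,0],[-0.01,0,0,0,0,0,0],[-0.008,0,0,0,0,0,0],[-0.008,0,0,0,0,0,0],[-0.008,0,0,0,0,0,0],[-0.008,0,0,0,0,0,0],[-0.008,0,0,0,0,0,0]],
  ],
)

```text
clock: 6.48
eef_pos: [0.4473, 0.3371, 0.0856]
eef_rot: [0.017, 1.0, -0.0, 0.0]
ft_force: [-0.4, -0.0, -0.1]
width: 0.0005
finger_force: 0.0
```

move_arm(
  motion=[
    [[-0.008,0,0,0,0,0,0],[-0.008,0,0,0,0,0,0],[0,0,0,0,0,0,0],[0,0,0,0,0,0,0]],
  ],
)

```text
clock: 6.82
eef_pos: [0.4622, 0.3373, 0.0854]
eef_rot: [0.017, 1.0, 0.0, -0.0]
ft_force: [-0.4, -0.9, -0.4]
width: 0.0004
finger_force: 0.0
```

move_arm(
  motion=[
    [[0,0,-0.02,0,0,0,0],[0.03,0,-0.02,0,0,0,0],[0.03,0,-0.02,0,0,0,0.08],[0.02,-0.03,-0.02,0,0,0,0.08],[0.0,-0.03,-0.02,0,0,0,0.08],[0,0,0,0,0,0,0.08],[0,0,0,0,0,0,0.08]],
  ],
)

```text
clock: 7.4
eef_pos: [0.3806, 0.2787, 0.1865]
eef_rot: [0.018, 1.0, -0.0, 0.001]
ft_force: [0.3, -0.0, 0.5]
width: 0.0316
finger_force: 0.0
```

```bash
python3 - <<'E'
from h import *
np.set_printoptions(suppress=True,precision=4)
p,d=bot.capture("scene");cv2.imwrite("pics/s2.png",cv2.resize(p[150:340,150:400,::-1],None,fx=3,fy=3))
W=cloud("scene",d)
p,d=bot.capture("top");cv2.imwrite("pics/t2.png",cv2.resize(p[100:280,100:460,::-1],None,fx=2.2,fy=2.2))
V=cloud("top",d)
for n,w in(("s",W),("t",V)):
  P=w.reshape(-1,3)
  for m,y0,y1 in(("red",.09,.22),("green",.27,.42)):
    Q=P[(P[:,2]>.030)&(P[:,2]<.042)&(P[:,0]>.44)&(P[:,0]<.6)&(P[:,1]>y0)&(P[:,1]<y1)]
    print(n,m,rect(Q) if len(Q)>5 else 0,Q.mean(0))
E
```

```text
s red (array([505. , 144.2]), array([25.4, 96.4]), 57.7, 38) [0.5013 0.1522 0.0349]
s green (array([515.6, 339.9]), array([ 51.9, 111.5]), 88.8, 1150) [0.5087 0.3413 0.0357]
t red (array([524. , 150.2]), array([ 51.2, 114.2]), 84.4, 1169) [0.5179 0.1507 0.0352]
t green (array([517.8, 339.5]), array([111.6,  51.1]), 0.9, 1025) [0.5176 0.3372 0.0355]
```

View pics/s2.png

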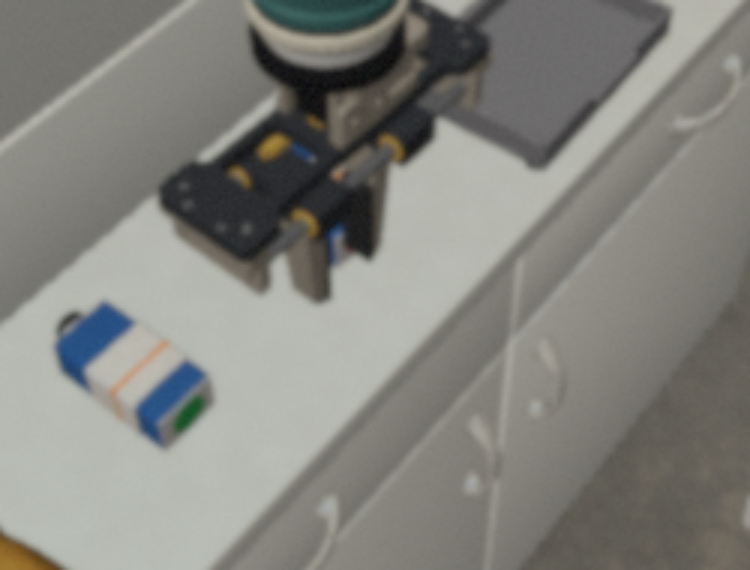

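View pics/t2.png

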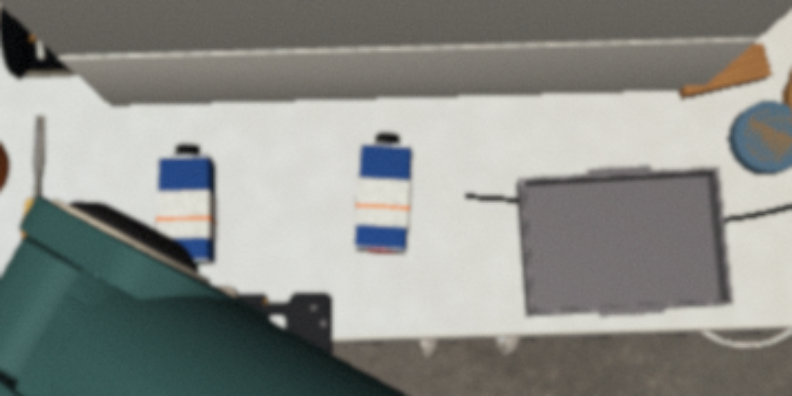

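The green dot is at (188,412) on the left tin. In the top crop the red tin lies at (384,197), the green one at (186,205), both clear of the tray.

move_arm(
  motion=[
    [[0,-0.035,0,0,0,0,0.085],[0,-0.035,0,0,0,0,0.085],[-0.005,-0.03,0.02,0,0,0,0.085],[-0.01,-0.02,0.02,0,0,0.06,0.085],[0,0,0.025,0,0,0,0.085],[0,0,0.01,0,0,0,0.085],[0,0,0,0,0,0,0.085],[0,0,0,0,0,0,0.085]],
  ],
)

```text
clock: 8.17
eef_pos: [0.3904, 0.1616, 0.1104]
eef_rot: [0.045, 0.999, 0.001, -0.001]
ft_force: [0.6, 0.9, 0.2]
width: 0.0847
finger_force: 0.0
```

move_arm(
  motion=[
    [[-0.03,0,0,0,0,0,0.085],[-0.035,0,0,0,0,0,0.085],[-0.035,0,0,0,0,0,0.085],[-0.027,0.001,0,0,0,0,0.085],[0,0,0.02,0,0,0,0.085],[0,0,0.025,0,0,0,0.085],[0,0,0.02,0,0,0,0.085],[0,0,0,0,0,0,0.085]],
  ],
)

```text
clock: 8.83
eef_pos: [0.516, 0.1496, 0.0436]
eef_rot: [0.045, 0.999, -0.0, -0.002]
ft_force: [-1.2, -0.4, 0.5]
width: 0.0852
finger_force: 0.0
```

move_arm(
  motion=[
    [[0,0,0,0,0,0,0.085]],
  ],
)

```text
clock: 8.92
eef_pos: [0.5175, 0.1503, 0.0462]
eef_rot: [0.045, 0.999, 0.0, -0.0]
ft_force: [-0.0, 0.5, 0.9]
width: 0.085
finger_force: 0.0
```

Down 26 mm, close, lift slightly, and draw back.

move_arm(
  motion=[
    [[0,0,0.015,0,0,0,0.085],[0,0,0.011,0,0,0,0.085],[0,0,0,0,0,0,0.085],[0,0,0,0,0,0,0.03],[0,0,0,0,0,0,0.03],[0,0,0,0,0,0,0.03],[0,0,0,0,0,0,0.03],[0,0,0,0,0,0,0.03]],
  ],
)

```text
clock: 9.58
eef_pos: [0.5179, 0.1488, 0.02]
eef_rot: [0.046, 0.999, 0.0, 0.0]
ft_force: [-0.2, -0.1, -0.7]
width: 0.0538
finger_force: 0.0
```

move_arm(
  motion=[
    [[0,0,0,0,0,0,0.03],[0,0,-0.02,0,0,0,0.03],[0.01,0,-0.03,0,0,0,0.03],[0.03,0,-0.03,0,0,0,0.03],[0.03,0,0,0,0,0,0.03],[0.02,0,0,0,0,0,0.03],[0,0,0,0,0,0,0.03],[0,0,0,0,0,0,0.03]],
  ],
)

```text
clock: 10.25
eef_pos: [0.4278, 0.1568, 0.0992]
eef_rot: [0.046, 0.999, -0.001, 0.0]
ft_force: [0.4, 0.1, -1.5]
width: 0.0501
finger_force: 30.0
```

move_arm(
  motion=[
    [[0,0,0,0,0,0.1,0.03],[0,0,0,0,0,0.1,0.03],[0,0,0,0,0,0.1,0.03],[0,0,0,0,0,0.1,0.03],[0,0,0,0,0,0.1,0.03],[0,0,0,0,0,0.1,0.03],[0,0,0,0,0,0.1,0.03],[0,0,0,0,0,0.1,0.03]],
  ],
)

```text
clock: 10.92
eef_pos: [0.4296, 0.157, 0.0988]
eef_rot: [0.434, 0.901, 0.0, -0.0]
ft_force: [-0.8, 0.0, -2.5]
width: 0.0501
finger_force: 30.0
```

move_arm(
  motion=[
    [[0,0,0,0,0,0.1,0.03],[0,0,0,0,0,0.1,0.03],[0,0,0,0,0,0.1,0.03],[0,0,0,0,0,0.1,0.03],[0,0,0,0,0,0.1,0.03],[-0.02,0,0,0,0,0.1,0.03],[-0.03,0.005,0,0,0,0.05,0.03],[-0.03,0.007,0,0,0,0,0.03]],
  ],
)

```text
clock: 11.58
eef_pos: [0.4482, 0.078, 0.0989]
eef_rot: [0.697, 0.717, 0.0, 0.0]
ft_force: [0.4, -0.6, -1.0]
width: 0.0495
finger_force: 30.0
```

move_arm(
  motion=[
    [[-0.03,0.007,0,0,0,0,0.03],[-0.03,0.007,0,0,0,0,0.03],[-0.03,0.007,0,0,0,0,0.03],[-0.03,0.007,0,0,0,0,0.03],[-0.02,0,0,0,0,0,0.03],[0,0,0,0,0,0,0.03],[0,0,0,0,0,0,0.03]],
  ],
)

```text
clock: 12.17
eef_pos: [0.4796, -0.0625, 0.0986]
eef_rot: [0.698, 0.716, -0.0, -0.0]
ft_force: [0.5, 0.8, -2.8]
width: 0.05
finger_force: 30.0
```

move_arm(
  motion=[
    [[-0.012,-0.01,0,0,0,0,0.03],[0,0,0.02,0,0,0,0.03],[0,0,0.02,0,0,0,0.03],[0,0,0.015,0,0,0,0.03],[0,0,0.005,0,0,0,0.03],[0,0,0.002,0,0,0,0.03],[0,0,0,0,0,0,0.03],[0,0,0,0,0,0,0.03]],
  ],
)

```text
clock: 12.83
eef_pos: [0.4702, -0.0728, 0.0376]
eef_rot: [0.697, 0.717, 0.0, 0.0]
ft_force: [-0.8, 0.2, -2.4]
width: 0.0499
finger_force: 30.0
```

move_arm(
  motion=[
    [[0,0,0,0,0,0,0.066],[0,0,0,0,0,0,0.066],[0,0,0,0,0,0,0.066],[0,0,0,0,0,0,0.066],[0,0,-0.01,0,0,0,0.066],[0,0,-0.02,0,0,0,0.066],[0,0,-0.03,0,0,0,0.066],[0,0,-0.03,0,0,0,0.066]],
  ],
)

```text
clock: 13.5
eef_pos: [0.4688, -0.073, 0.1283]
eef_rot: [0.697, 0.717, -0.0, -0.001]
ft_force: [1.0, -0.2, 0.3]
width: 0.0661
finger_force: 0.0
```

move_arm(
  motion=[
    [[0,-0.02,-0.03,0,0,0,0.066],[0,-0.02,-0.03,0,0,0,0.066],[-0.03,0,-0.02,0,0,0,0.066],[-0.03,0,0,0,0,0,0.066],[-0.03,0,0,0,0,0,0.066],[-0.03,0,0,0,0,0,0.066],[-0.03,0,0,0,0,0,0.066],[0,0,0,0,0,0,0.066]],
  ],
)

```text
clock: 14.17
eef_pos: [0.433, -0.2305, 0.208]
eef_rot: [0.7, 0.714, -0.001, 0.001]
ft_force: [0.0, 0.7, -0.0]
width: 0.0663
finger_force: 0.0
```

```bash
python3 - <<'E'
from h import *
np.set_printoptions(suppress=True,precision=4)
p,d=bot.capture("top");cv2.imwrite("pics/t3.png",cv2.resize(p[100:280,100:460,::-1],None,fx=2.2,fy=2.2))
P=cloud("top",d).reshape(-1,3)
for m,y0,y1,lo,hi in(("red",-.155,.0,.046,.06),("green",.27,.42,.03,.042)):
    Q=P[(P[:,2]>lo)&(P[:,2]<hi)&(P[:,0]>.41)&(P[:,0]<.6)&(P[:,1]>y0)&(P[:,1]<y1)]
    print(m,rect(Q) if len(Q)>5 else 0,Q.mean(0))
E
```

```text
red (array([470.1, -76.5]), array([ 50.9, 113.2]), 2.5, 1229) [ 0.4695 -0.0714  0.051 ]
green (array([517. , 339.4]), array([ 50.5, 112. ]), 89.8, 1183) [0.5118 0.339  0.0355]
```

View pics/t3.png

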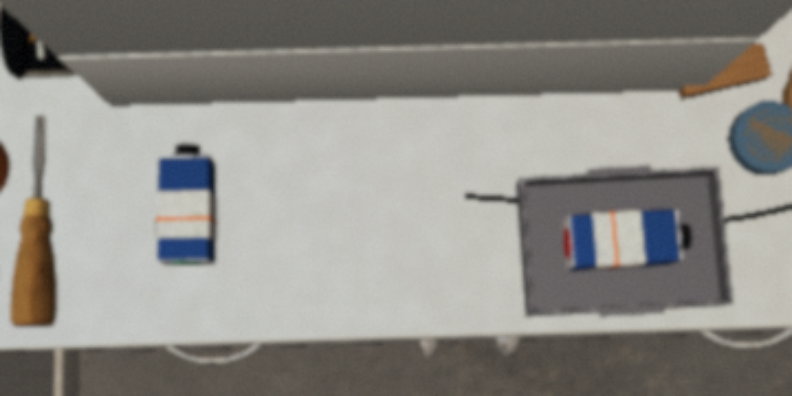

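The red-dot tin lies flat in the middle of the tray at (622,240). Its top is at 51 mm, as expected. The green-dot tin lies on the worktop at (186,210).

```bash
python3 -c "
from cell import bot
print(bot.hand_in())"
```

```text
the job is handed in; nothing more can be done
None
```

The job is handed in at about 14 s of the 53 s limit, with no verdict returned: the last top image shows the red-dot tin flat in the middle of the tray and the green-dot tin on its side on the worktop, well clear of it.

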